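Gauge the two bearing blocks and reject the undersized one

TASK

Check the two aluminium bearing blocks with the green-handled pin gauge: first bring its nose down onto the small bore so that it touches and is seen not to go in, then put it all the way down into the large bore and leave it standing there, with that block still in its place. Then set the small-bored block flat, bore upward, in the red reject tray.

Things in the scene. Friction and masses are not known exactly. Their poses are not given: they have to be found in the camera images.
- gauge: Pin gauge, about 90 g, upright in a fixed blue holder (64 x 64 x 34 mm) at the start, lifts straight out. Origin: tip of the pin; z up to the handle. Steel pin 16 mm wide, 28 mm long, its lowest 8 mm a cone down to 8 mm wide; collar 32 mm wide from 28 to 34 mm above the tip; round green handle 26 mm wide from 34 to 94 mm (grip at about 66). Fully in a hole, the collar rests on the face round it.
- block_large: Good aluminium bearing block, 50 x 50 mm and 34 mm high, with an upright bore 24 mm wide in its middle that takes the gauge. Origin at the centre of its underside, z up, x and y square to its sides; the mouth of the bore is 34 mm above the origin and it is open below, down to the bench. About 180 g, loose on the bench.
- block_small: Undersized aluminium bearing block, alike but with a bore only 10 mm wide, which only the first 2 mm of the gauge's nose enter. 50 x 50 mm, 34 mm high, origin at the centre of its underside, z up, x and y square to its sides; mouth of the bore 34 mm above the origin. About 180 g, loose on the bench.
- tray: Red open reject tray, 160 x 160 mm outside, 25 mm high, walls and floor 5 mm thick, fixed. Origin at the centre of its underside, z up; its inner floor is 5 mm above the origin.

How it is judged (in metres and radians):
On the way, in this order (a step that is already met when the one before it is completed fails the run):
1. the gauge's nose touches the small block at its bore, tip within 10 mm of its axis (horizontal distance between gauge and block_small below 0.01 m and z of gauge in the frame of block_small above 0.024 m and contact force between gauge and block_small above 0.3 N), for 0.1 s.
2. the gauge is fully down in the large bore, upright (horizontal distance between gauge and block_large below 0.008 m and z of gauge in the frame of block_large below 0.012 m and angle between each of gauge, block_large's own z axis and vertical below 0.17 rad), for 0.2 s.
At the end, for the whole second after the job is handed in: Gauge upright (10 deg) in the large bore, tip within 8 mm of its axis and under 12 mm above the block's underside; that block upright (10 deg), within 50 mm of its start; small block flat on the tray floor, bore up (10 deg), within 60 mm of tray centre each way; both released and at rest (all of step 2 and distance of block_large from where it was at the start of the episode below 0.05 m and x of block_small in the frame of tray between -0.06 and 0.06 m and y of block_small in the frame of tray between -0.06 and 0.06 m and z of block_small in the frame of tray between -0.005 and 0.015 m and angle between block_small's own z axis and vertical below 0.17 rad and linear speed of each of block_small, gauge below 0.02 m/s); the robot touches nothing.
It also fails if it takes over 58 s, if anything falls off the work surface, if the arm or the gripper's body presses on something with over 40 N, if the wrist force passes 120 N, or if a joint passes its speed limit or range.

ROBOT

A 6-joint arm with a two-finger parallel gripper is mounted at the origin on the work surface. World frame = base frame: x ahead of the robot, y to its left, z up, the work surface at z = 0. Lengths are in mm, angles in rad, forces in N, time in s.
With the tool pointing down it reaches from about 350 to 775 mm from the base axis. Payload 7.3 kg.
Tool frame: the origin (TCP) lies on the mounting face of the last link; the fingertips stand 178 mm ahead of it and the grasp point (between the pads) lies 159 mm ahead of it; z points along the fingers, y is the line along which they close (so a half turn about z gives the same grasp; the last joint's range is limited). The gripper opens to 92 mm and grips with 3 to 60 N. Pads are 19 mm wide; open, the fingers measure 130 mm over their backs; the gripper's body (75 mm by 190 mm) begins 47 mm behind the grasp point.
Start: joints at [-1.403, 0.342, 1.524, -0, 1.275, -0.146], TCP at [162.074, -499.359, 404.741] pointing down, gripper open.
Joint ranges: [-2.53, 2.53], [-0.77, 2.02], [0.04, 2.7], [-1, 4.14], [0.28, 2.66], [-3.11, 3.11]. Speed limits (rad/s): [2.57, 2.57, 3.14, 3.14, 3.14, 3.14].

INTERFACE

Orientations are given as [roll, pitch, yaw] about the fixed x, y, z axes, in that order (R = Rz(yaw) Ry(pitch) Rx(roll)).
In Python, from plant import bot gives the robot as it stands.
- The arm moves only by the shell command python3 shift.py 'ROWS'. ROWS is a JSON list of rows, 1 to 5 of them, each of 5 numbers: the finger opening in mm, then dx, dy, dz in mm, then a turn about the tool's z in rad; each row is the pose to reach, as a shift and turn from the pose commanded when the command began, along the tool's axes at that moment; what a row does not reach only later rows make up. A row lasts 1/8 s, in which the tool goes at most 62.5 mm and 0.188 rad, less where a joint would pass 70% of its speed; a pose out of reach is approached as far as the arm can. The fingers move at their own pace and stop on an object; the grip force is fixed at half the most. Time passes only in rows, so rows that do not move let the fingers close. It prints the time, the measured TCP pose, the force, the opening and the grip force at its end.
- bot.get_obs(): the state, without advancing time (a new reading comes with each control period).
- bot.capture(name): name is "scene" or "top" or "wrist"; returns a dict with "color" (420x560x3 uint8, red, green, blue), "K" (3x3 intrinsics, pixels), "R" (3x3) and "t" (3): a world point X has camera coordinates R X + t. Camera axes: x right, y down, z forward; pixel columns grow to the right and rows downward; lengths in mm; the calibration is good to about 2 mm. A picture is of the moment at which its call begins. There is no depth.
- bot.close_job(): hands the job in; it is judged then, once.
The state is a dict: "time": time; "joint_positions": joint angles; "dq": joint speeds; "tau": joint torques, N m; "tool_pos": TCP position; "tcp_rot": TCP orientation; "contact_force": force on the tool from outside, world axes, zero at the start; "moment": the same for the moment, N m; "grip_width": finger opening in mm; "finger_force": force on a finger pad.
Only numpy, scipy, OpenCV 4.12 (cv2) and the standard library are available. Lean on these libraries where they do the work, as an engineer would, in place of code of your own. Each camera call takes 0.05 s, during which the arm holds its last target. There are 200 camera calls.

## Working session

There is one attempt and no reset: what is moved stays moved. The work goes in short steps, Python scripts to look and compute and a shell command to move; the robot and the scene stay as the last step left them, time stands still between calls to the robot, and variables do not carry over. Pictures are saved under pics/ and viewed, at most 10 in all, crops included, and the job is handed in when it is done.

```bash
ls; mkdir -p pics
python3 - <<'E'
from plant import bot
import cv2,numpy as np
for n in("scene","top"):
    c=bot.capture(n); cv2.imwrite(f"pics/{n}0.png",c["color"][:,:,::-1]); np.savez(f"{n}.npz",**c)
    print(n,c["K"].tolist(),c["R"].round(3).tolist(),c["t"].round(1).tolist())
o=bot.get_obs();print(o["time"],o["tool_pos"],o["tcp_rot"],o["grip_width"])
E
```

```text
pics
plant.py
shift.py
scene [[465.78101145838394, 0.0, 280.4654263334791], [0.0, 465.78101145838394, 208.0953417757505], [0.0, 0.0, 1.0]] [[-0.646, 0.763, 0.012], [0.649, 0.557, -0.518], [-0.402, -0.327, -0.855]] [362.9, -324.3, 1352.6]
top [[403.82175413137924, 0.0, 278.38415310346727], [0.0, 403.82175413137924, 214.22376665645052], [0.0, 0.0, 1.0]] [[-0.018, -1.0, 0.012], [-0.989, 0.016, -0.148], [0.148, -0.015, -0.989]] [-26.9, 523.4, 770.9]
0.1 [ 162.05467236 -499.23382012  404.0978775 ] [-3.14017628e+00 -2.24939004e-04  3.13763105e-01] 91.96031044857757
```

View pics/top0.png

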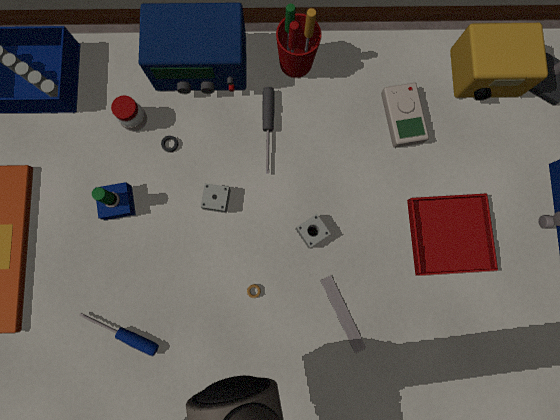

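View pics/scene0.png

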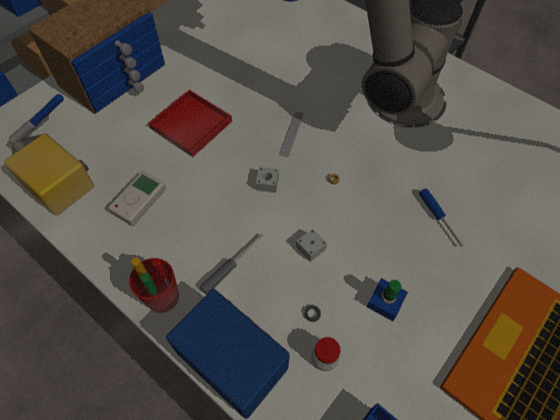

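The top picture shows the gauge in its blue holder (handle top at 104,195), the small block at (215,197), the large block at (313,231) and the tray at (453,234). In the scene view they are at gauge (392,290), small block (312,243), large block (267,178) and tray (190,122).

```bash
cat > h.py <<'E'
import numpy as np,cv2
def ray(c,uv,z):
    K,R,t=c["K"],c["R"],c["t"]; C=-R.T@t; d=R.T@np.linalg.inv(K)@np.array([uv[0],uv[1],1.]); return C+d*(z-C[2])/d[2]
def tri(cs,uvs):
    A=np.zeros((3,3));b=np.zeros(3)
    for c,uv in zip(cs,uvs):
        C=-c["R"].T@c["t"];d=c["R"].T@np.linalg.inv(c["K"])@np.array([*uv,1.]);d/=np.linalg.norm(d)
        P=np.eye(3)-np.outer(d,d);A+=P;b+=P@C
    return np.linalg.solve(A,b)
def big(m,box):
    mm=np.zeros_like(m);x0,y0,x1,y1=box;mm[y0:y1,x0:x1]=m[y0:y1,x0:x1]
    cs,_=cv2.findContours(mm,cv2.RETR_EXTERNAL,cv2.CHAIN_APPROX_NONE)
    return max(cs,key=cv2.contourArea)
def cen(k): return np.array(cv2.minEnclosingCircle(k)[0])
E
python3 - <<'E'
from h import *
T=np.load("top.npz");S=np.load("scene.npz")
def crop(c,x,y,w): return cv2.resize(c["color"][y-w:y+w,x-w:x+w,::-1],(260,260),interpolation=cv2.INTER_CUBIC)
L=[crop(T,104,197,26),crop(T,215,197,26),crop(T,313,231,26)]
M=[crop(S,390,295,26),crop(S,312,243,26),crop(S,267,178,26)]
cv2.imwrite("pics/crops.png",np.vstack([np.hstack(L),np.hstack(M)]))
for n,c,g,tr in(("top",T,(85,180,125,215),(400,185,505,285)),("scene",S,(375,270,410,310),(140,85,240,160))):
    h=cv2.cvtColor(c["color"],cv2.COLOR_RGB2HSV)
    gm=cv2.inRange(h,(45,80,30),(85,255,255)); k=big(gm,g); print(n,"green",cen(k),cv2.boundingRect(k))
    rm=cv2.inRange(h,(0,120,60),(8,255,255))|cv2.inRange(h,(172,120,60),(180,255,255));k=big(rm,tr)
    hull=cv2.convexHull(k);q=cv2.approxPolyDP(hull,8,True)[:,0]; print("tray",[ray(c,p,25)[:2].round().tolist() for p in q], q.tolist())
E
```

```text
top green [ 98.31111145 193.03334045] (92, 187, 13, 14)
tray [[560.0, -466.0], [406.0, -474.0], [399.0, -310.0], [550.0, -301.0]] [[486, 194], [497, 269], [416, 274], [407, 200]]
scene green [392.70928955 289.08139038] (385, 280, 16, 19)
tray [[408.0, -471.0], [401.0, -313.0], [562.0, -295.0], [564.0, -463.0]] [[189, 90], [231, 116], [193, 155], [149, 123]]
```

View pics/crops.png

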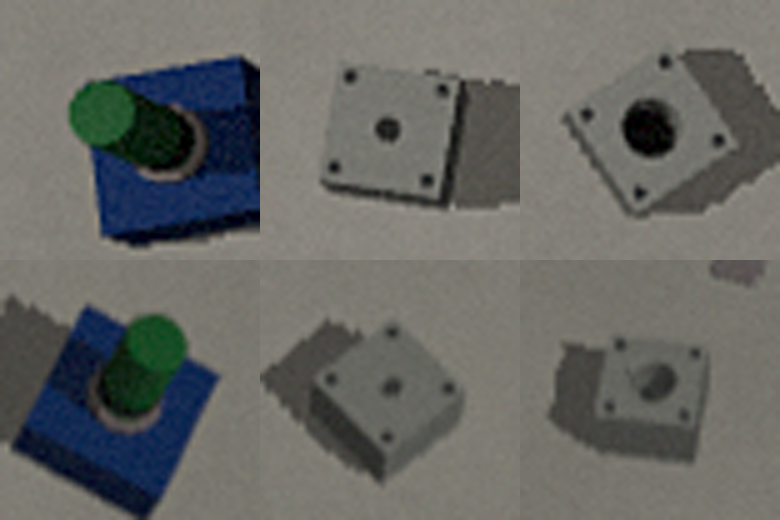

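The crops (5x scale) show clear screw dots, bore circles and the handle's top disc. I'll take the block centres and yaws from the four dots in both views.

```bash
python3 - <<'E'
from h import *
T=np.load("top.npz");S=np.load("scene.npz")
f=lambda o,p:np.array(o)+(np.array(p)+.5)/5-.5
def blk(n,to,tp,so,sp):
    a=f(to,tp);b=f(so,sp)
    print(n,"tri",tri((T,S),(a.mean(0),b.mean(0))).round(1))
    for c,q in((T,a),(S,b)):
        P=np.array([ray(c,p,34)[:2] for p in q]);m=P.mean(0);d=P-m
        an=np.degrees(np.arctan2(d[:,1],d[:,0]))
        print("  c",m.round(1),"yaw mod90",((an-45)%90).round(1),"r",np.hypot(*d.T).round(1))
blk("small",(189,171),[(90,76),(182,90),(74,167),(167,180)],(286,217),[(132,71),(71,119),(189,128),(127,177)])
blk("large",(287,205),[(145,61),(67,114),(119,192),(198,140)],(241,152),[(101,85),(176,93),(89,147),(165,155)])
a=f((78,171),(102,113));b=f((364,269),(158,85))
print("gauge top",tri((T,S),(a,b)).round(1),ray(T,a,100).round(1),ray(S,b,100).round(1))
# holder top corners
def R(c,o,ps): print("holder",[ray(c,f(o,p),34)[:2].round().tolist() for p in ps])
R(T,(78,171),[(240,57),(106,238)]);R(S,(364,269),[(88,45),(218,117),(149,237),(17,180)])
from scipy.spatial.transform import Rotation as Ro
from plant import bot
o=bot.get_obs();print(Ro.from_euler("xyz",o["tcp_rot"]).as_matrix().round(3).tolist(),o["time"])
E
python3 shift.py --help | head -20
cat > go.py <<'E'
import sys,numpy as np
from scipy.spatial.transform import Rotation as Ro
from plant import bot
# args: grasp-point target x y z [yaw]: prints the shift in tool axes
o=bot.get_obs();M=Ro.from_euler("xyz",o["tcp_rot"]).as_matrix()
a=list(map(float,sys.argv[1:]))
d=M.T@(np.array(a[:3])-(o["tool_pos"]+159*M[:,2])); yaw=np.arctan2(M[1,0],M[0,0])
print("t",o["time"],"shift",d.round(1),"len",np.linalg.norm(d).round(),"yaw",yaw.round(3),"turn",(yaw-a[3]).round(3) if len(a)>3 else "","tilt",np.degrees(np.arccos(-M[2,2])).round(2),"F",o["contact_force"].round(1))
E
python3 shift.py '[[92,54,-30,0,0.1],[92,109,-59,0,0.2],[92,163,-88,0,0.3],[92,218,-118,0,0.4],[92,273,-147,0,0.475]]'; python3 go.py 560 301.5 150 -0.161
```

```text
time: 0.72
tool_pos: [377.4, -273.6, 404.6]
tcp_rot: [3.142, 0.0, -0.164]
contact_force: [-0.1, -0.7, -0.5]
grip_width: 91.7
finger_force: 0.0
t 0.725 shift [  86.1 -597.2   95.6] len 611.0 yaw -0.164 turn -0.003 tilt 0.0 F [-0.1 -0.7 -0.5]
```

```bash
python3 shift.py '[[70,9,-60,0,0],[70,18,-120,0,0],[70,27,-180,0,0],[70,36,-240,0,0],[70,45,-300,0,0]]'; python3 shift.py '[[70,9,-59,0,0],[70,18,-118,0,0],[70,27,-177,20,0],[70,36,-235,40,0],[70,41,-295,60,0]]'; python3 go.py 560 301.5 150
```

```text
time: 1.35
tool_pos: [469.1, 15.6, 404.6]
tcp_rot: [3.141, 0.0, -0.161]
contact_force: [0.9, -0.3, -0.4]
grip_width: 69.8
finger_force: 0.0
time: 1.98
tool_pos: [556.9, 299.2, 343.8]
tcp_rot: [3.141, 0.0, -0.161]
contact_force: [-0.0, -0.0, -0.3]
grip_width: 70.3
finger_force: 0.0
t 1.975 shift [ 2.8 -2.9 34.8] len 35.0 yaw -0.161 turn  tilt 0.04 F [-0.  -0.  -0.3]
```

```bash
python3 shift.py '[[70,3,-3,20,0],[70,3,-3,50,0],[70,3,-3,85,0],[70,3,-3,112,0],[70,3,-3,112,0]]'; python3 go.py 560 301.5 72;python3 shift.py '[[15,0,0,0,0],[15,0,0,0,0],[15,0,0,0,0],[15,0,0,0,0],[15,0,0,0,0]]'
python3 - <<'E'
from plant import bot
import cv2
cv2.imwrite("pics/w1.png",bot.capture("wrist")["color"][:,:,::-1])
E
```

```text
time: 2.6
tool_pos: [559.3, 298.6, 230.5]
tcp_rot: [3.138, 0.005, -0.162]
contact_force: [0.4, 0.1, 0.1]
grip_width: 69.7
finger_force: 0.0
t 2.6 shift [ 1.1 -3.5 -0.5] len 4.0 yaw -0.162 turn  tilt 0.34 F [0.4 0.1 0.1]
time: 3.22
tool_pos: [560.0, 299.9, 233.2]
tcp_rot: [-3.141, -0.0, -0.161]
contact_force: [0.1, -1.3, 0.6]
grip_width: 25.6
finger_force: 30.0
```

View pics/w1.png

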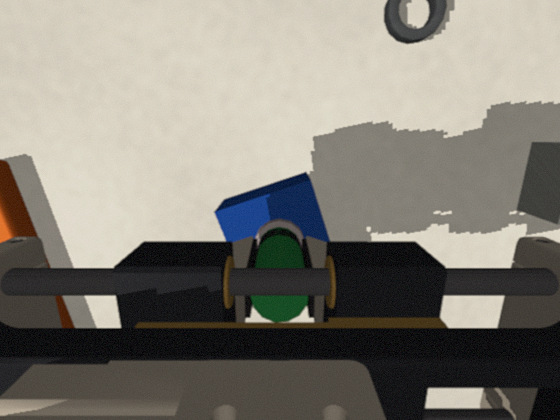

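The wrist picture shows the green handle (280,290) centred between the pads, and the opening is 25.6 mm, so the gauge is gripped. Now I lift it and go above the small block.

```bash
python3 shift.py '[[15,0,0,-30,0],[15,0,0,-60,0],[15,0,0,-80,0],[15,0,0,-80,0]]'; python3 go.py 563 94 140
```

```text
time: 3.78
tool_pos: [560.2, 299.9, 314.4]
tcp_rot: [-3.14, -0.003, -0.161]
contact_force: [-0.4, -0.6, -1.0]
grip_width: 25.5
finger_force: 30.0
t 3.775 shift [ 35.3 203.1  15.2] len 207.0 yaw -0.161 turn  tilt 0.18 F [-0.4 -0.6 -1. ]
```

```bash
python3 shift.py '[[15,9,50,0,0],[15,18,101,0,0],[15,27,152,8,0],[15,35,203,15,0],[15,35,203,15,0]]'; python3 shift.py '[[15,0,0,0,0]]'; python3 go.py 563 94 110
python3 - <<'E'
from h import *
from plant import bot
ims=[]
for n,(x,y) in(("scene",(312,230)),("top",(213,192))):
    c=bot.capture(n);np.savez(n+"1.npz",**c)
    ims.append(cv2.resize(c["color"][y-38:y+38,x-38:x+38,::-1],(380,380),interpolation=cv2.INTER_CUBIC))
cv2.imwrite("pics/s1.png",np.hstack(ims))
E
```

```text
time: 4.4
tool_pos: [561.5, 90.6, 296.1]
tcp_rot: [3.14, 0.004, -0.166]
contact_force: [-0.3, 0.3, -1.0]
grip_width: 25.8
finger_force: 30.0
time: 4.53
tool_pos: [561.8, 94.0, 297.1]
tcp_rot: [-3.142, 0.001, -0.162]
contact_force: [-0.1, 0.6, -0.7]
grip_width: 25.7
finger_force: 30.0
t 4.525 shift [ 1.4 -0.2 28.1] len 28.0 yaw -0.162 turn  tilt 0.08 F [-0.1  0.6 -0.7]
```

View pics/s1.png

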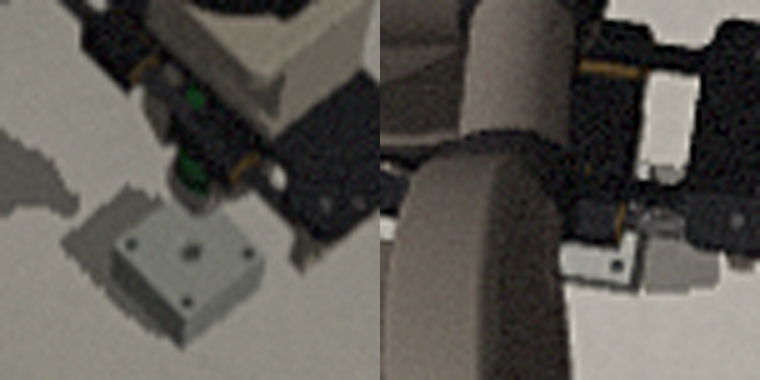

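Left (scene): the gauge's collar, near crop (190,190), hangs above the block's bore (192,252). Right (top): the gripper hides the block. I compare with the projected collar, then lower.

```bash
python3 - <<'E'
from h import *
c=np.load("scene1.npz")
for z in(70,98,104,164):
    p=c["K"]@(c["R"]@np.array([561.8,94,z])+c["t"]);p=p[:2]/p[2];print(z,((p-[274,192]+.5)*5-.5).round())
E
python3 shift.py '[[15,1,0,15,0],[15,1,0,24,0],[15,1,0,28,0],[15,1,0,28,0]]'; python3 go.py 563 94 102
```

```text
70 [197. 209.]
98 [202. 178.]
104 [203. 172.]
164 [214. 101.]
time: 5.12
tool_pos: [562.9, 93.8, 269.5]
tcp_rot: [3.141, 0.001, -0.161]
contact_force: [0.8, -0.0, -0.6]
grip_width: 25.7
finger_force: 30.0
t 5.125 shift [ 0.2 -0.2  8.5] len 8.0 yaw -0.161 turn  tilt 0.05 F [ 0.8 -0.  -0.6]
```

```bash
python3 shift.py '[[15,0,0,4,0],[15,0,0,6,0],[15,0,0,7,0],[15,0,0,8,0],[15,0,0,8,0]]'; python3 shift.py '[[15,0,0,1,0],[15,0,0,1,0]]';python3 go.py 563 94 100
```

```text
time: 5.75
tool_pos: [562.9, 93.6, 262.0]
tcp_rot: [3.142, -0.0, -0.161]
contact_force: [-0.3, -0.0, -0.7]
grip_width: 25.4
finger_force: 30.0
time: 6.0
tool_pos: [562.9, 93.6, 260.9]
tcp_rot: [3.141, 0.0, -0.161]
contact_force: [0.6, 0.8, -0.9]
grip_width: 25.8
finger_force: 30.0
t 6.0 shift [ 0.1 -0.4  1.9] len 2.0 yaw -0.161 turn  tilt 0.01 F [ 0.6  0.8 -0.9]
```

```bash
python3 shift.py '[[15,0,0,1,0],[15,0,0,1,0],[15,0,0,1,0]]'; python3 shift.py '[[15,0,0,1,0],[15,0,0,1,0],[15,0,0,1,0]]'
```

```text
time: 6.38
tool_pos: [562.9, 93.7, 260.0]
tcp_rot: [3.142, -0.0, -0.161]
contact_force: [0.7, 0.6, -1.1]
grip_width: 25.4
finger_force: 30.0
time: 6.75
tool_pos: [563.1, 93.7, 259.1]
tcp_rot: [-3.142, -0.001, -0.161]
contact_force: [0.4, -0.4, -0.6]
grip_width: 25.6
finger_force: 30.0
```

```bash
python3 shift.py '[[15,0,0,0,0]]'; python3 go.py 563 94 100
```

```text
time: 6.88
tool_pos: [563.1, 93.7, 259.1]
tcp_rot: [-3.142, -0.001, -0.161]
contact_force: [0.6, 0.2, 0.6]
grip_width: 25.5
finger_force: 30.0
t 6.875 shift [-0.2 -0.3  0.1] len 0.0 yaw -0.161 turn  tilt 0.03 F [0.6 0.2 0.6]
```

Noise is about ±1 N and there's no clear contact yet, so I'll keep going in 1 mm steps.

```bash
python3 shift.py '[[15,0,0,1,0],[15,0,0,1,0],[15,0,0,1,0]]'
```

```text
time: 7.25
tool_pos: [563.1, 93.7, 258.4]
tcp_rot: [-3.141, -0.001, -0.161]
contact_force: [0.7, 1.5, 3.5]
grip_width: 25.2
finger_force: 30.0
```

```bash
python3 shift.py '[[15,0,0,1,0],[15,0,0,1,0],[15,0,0,1,0]]'
```

```text
time: 7.62
tool_pos: [563.2, 93.7, 258.0]
tcp_rot: [-3.141, -0.002, -0.161]
contact_force: [0.4, 0.7, 8.1]
grip_width: 25.4
finger_force: 30.0
```

Firm contact: 8 N with the tip at about z = 32 mm, held for over 0.3 s, and it does not go in. Next is the large bore.

```bash
python3 shift.py '[[15,0,0,-20,0],[15,0,0,-40,0],[15,0,0,-40,0]]'; python3 go.py 491 -104.3 139
```

```text
time: 8.0
tool_pos: [562.9, 93.6, 297.5]
tcp_rot: [3.142, -0.001, -0.161]
contact_force: [0.1, 0.0, -0.5]
grip_width: 25.2
finger_force: 30.0
t 8.0 shift [-39.4 206.9  -0.5] len 211.0 yaw -0.161 turn  tilt 0.06 F [ 0.1  0.  -0.5]
```

```bash
python3 shift.py '[[15,-10,52,0,0],[15,-20,104,0,0],[15,-30,156,0,0],[15,-39.4,207,0,0],[15,-39.4,207,0,0]]'; python3 shift.py '[[15,0,0,10,0],[15,0,0,20,0],[15,0,0,25,0],[15,0,0,25,0]]'; python3 go.py 491 -104.3 110
python3 - <<'E'
from h import *
from plant import bot
c=bot.capture("scene");x,y=267,165
cv2.imwrite("pics/s2.png",cv2.resize(c["color"][y-38:y+38,x-38:x+38,::-1],(456,456),interpolation=cv2.INTER_CUBIC))
for z in(46,74,80):
    p=c["K"]@(c["R"]@np.array([491,-104.3,z])+c["t"]);p=p[:2]/p[2];print(z,((p-[229,127]+.5)*6-.5).round())
E
```

```text
time: 8.62
tool_pos: [489.4, -107.0, 295.7]
tcp_rot: [3.141, 0.003, -0.166]
contact_force: [-0.1, 1.0, -0.7]
grip_width: 25.7
finger_force: 30.0
time: 9.12
tool_pos: [490.9, -103.6, 271.3]
tcp_rot: [-3.141, 0.001, -0.16]
contact_force: [-0.6, 0.5, -0.5]
grip_width: 25.6
finger_force: 30.0
t 9.125 shift [0.4 0.7 2.3] len 2.0 yaw -0.16 turn  tilt 0.08 F [-0.6  0.5 -0.5]
46 [230. 276.]
74 [229. 235.]
80 [229. 226.]
```

View pics/s2.png

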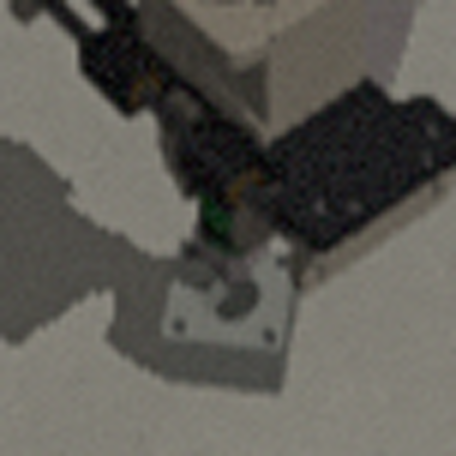

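The tip is directly above the large bore (crop 233,280). Lowering.

```bash
python3 shift.py '[[15,0.4,0.7,8,0],[15,0.4,0.7,13,0],[15,0.4,0.7,18,0],[15,0.4,0.7,22,0],[15,0.4,0.7,22,0]]'
```

```text
time: 9.8
tool_pos: [491.0, -105.1, 249.7]
tcp_rot: [-3.141, 0.001, -0.161]
contact_force: [-0.1, 0.3, -1.7]
grip_width: 25.6
finger_force: 30.0
```

```bash
python3 shift.py '[[15,0,0,5,0],[15,0,0,10,0],[15,0,0,14,0],[15,0,0,14,0]]'
```

```text
time: 10.3
tool_pos: [491.0, -105.0, 235.6]
tcp_rot: [-3.142, 0.001, -0.161]
contact_force: [-1.0, -0.5, -1.0]
grip_width: 25.6
finger_force: 30.0
```

```bash
python3 shift.py '[[15,0,0,1,0],[15,0,0,2,0],[15,0,0,3,0],[15,0,0,3,0]]'
```

```text
time: 10.8
tool_pos: [491.1, -105.1, 233.1]
tcp_rot: [3.141, -0.0, -0.161]
contact_force: [-0.6, 0.6, 1.0]
grip_width: 25.3
finger_force: 30.0
```

```bash
python3 shift.py '[[15,0,0,1,0],[15,0,0,1,0],[15,0,0,1,0]]'
```

```text
time: 11.18
tool_pos: [491.1, -105.1, 233.1]
tcp_rot: [3.141, -0.001, -0.161]
contact_force: [-3.3, 1.0, 10.9]
grip_width: 25.5
finger_force: 30.0
```

The collar is seated with 11 N. Releasing and retreating upward.

```bash
python3 shift.py '[[70,0,0,-1,0],[70,0,0,-1,0],[70,0,0,-1,0],[70,0,0,-1,0]]'; python3 shift.py '[[70,0,0,-25,0],[70,0,0,-60,0],[70,0,0,-100,0],[70,0,0,-100,0]]'; python3 go.py 563 94 130 -0.161
```

```text
time: 11.68
tool_pos: [491.1, -105.1, 232.8]
tcp_rot: [3.142, 0.0, -0.161]
contact_force: [0.5, -0.0, 0.0]
grip_width: 61.0
finger_force: 0.0
time: 12.18
tool_pos: [491.8, -105.3, 335.8]
tcp_rot: [3.14, -0.006, -0.161]
contact_force: [0.4, -0.4, 0.5]
grip_width: 70.1
finger_force: 0.0
t 12.175 shift [  37.  -208.4   46.8] len 217.0 yaw -0.161 turn -0.0 tilt 0.37 F [ 0.4 -0.4  0.5]
```

Now to the small block, looking from above it and at both static views on the way.

```bash
python3 shift.py '[[80,10,-52,0,0],[80,20,-104,0,0],[80,30,-156,0,0],[80,38,-208,0,0],[80,38,-208,0,0]]'; python3 go.py 563 94 24 -0.161;python3 - <<'E'
from h import *
from plant import bot
ims=[]
c=bot.capture("wrist");np.savez("wrist2.npz",**c);w=cv2.resize(c["color"],(480,360))
c=bot.capture("scene");s=cv2.resize(c["color"][105:285,200:360],(320,360),interpolation=cv2.INTER_CUBIC)
cv2.imwrite("pics/p2.png",np.hstack([w,s])[:,:,::-1])
E
```

```text
time: 12.8
tool_pos: [562.1, 97.3, 331.4]
tcp_rot: [-3.141, 0.002, -0.157]
contact_force: [-0.1, -0.3, -0.0]
grip_width: 79.9
finger_force: 0.0
t 12.8 shift [  1.9   3.2 148.4] len 148.0 yaw -0.157 turn 0.004 tilt 0.1 F [-0.1 -0.3 -0. ]
```

View pics/p2.png

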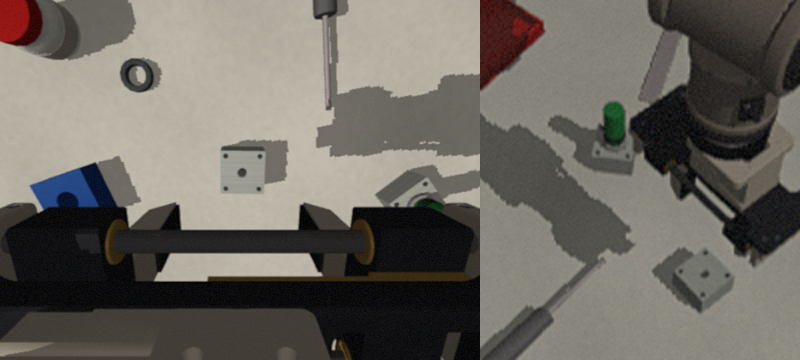

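The wrist half shows the small block at (242,171), square to the fingers and centred between them. The scene half shows the gauge standing upright in the large block at (613,130). Descending.

```bash
python3 shift.py '[[80,0,0,45,0],[80,0,0,90,0],[80,0,0,125,0],[80,0,0,125,0]]'; python3 go.py 563 94 24 -0.161
```

```text
time: 13.4
tool_pos: [560.7, 92.6, 205.4]
tcp_rot: [3.14, 0.007, -0.163]
contact_force: [-0.1, -0.0, 0.6]
grip_width: 79.9
finger_force: 0.0
t 13.4 shift [ 3.2 -2.  22.4] len 23.0 yaw -0.163 turn -0.002 tilt 0.39 F [-0.1 -0.   0.6]
```

```bash
python3 shift.py '[[80,1,0,12,0],[80,1,0,21,0],[80,1,0,21,0],[80,1,0,21,0]]'; python3 go.py 563 94 24 -0.161; python3 shift.py '[[40,0,0,0,0],[40,0,0,0,0],[40,0,0,0,0],[40,0,0,0,0],[40,0,0,0,0]]'; python3 shift.py '[[40,0,0,-40,0],[40,0,0,-80,0],[40,0,0,-120,0],[40,0,0,-120,0]]'; python3 go.py 481 -387 140 0.05
```

```text
time: 13.9
tool_pos: [563.2, 94.0, 187.5]
tcp_rot: [-3.141, -0.001, -0.161]
contact_force: [0.4, -0.3, -0.3]
grip_width: 79.9
finger_force: 0.0
t 13.9 shift [-0.3  0.   4.5] len 5.0 yaw -0.161 turn -0.0 tilt 0.05 F [ 0.4 -0.3 -0.3]
time: 14.52
tool_pos: [563.0, 94.0, 187.1]
tcp_rot: [3.142, -0.0, -0.161]
contact_force: [-0.4, 0.4, 1.8]
grip_width: 49.8
finger_force: 30.0
time: 15.02
tool_pos: [563.6, 94.0, 309.8]
tcp_rot: [-3.14, -0.006, -0.161]
contact_force: [0.6, 0.6, -3.5]
grip_width: 49.9
finger_force: 30.0
t 15.025 shift [ -5.4 488.2  10.3] len 488.0 yaw -0.161 turn -0.211 tilt 0.36 F [ 0.6  0.6 -3.5]
```

The block is held (49.8 mm, -3.5 N). I carry it higher, clear of the standing gauge.

```bash
python3 shift.py '[[40,0,40,-40,0],[40,-1,90,-60,0],[40,-1,140,-60,0],[40,-2,190,-60,0],[40,-3,240,-60,0]]'; python3 shift.py '[[40,0,50,0,0],[40,-1,100,0,0],[40,-2,150,0,0],[40,-2,200,0,-0.1],[40,-2,248,0,-0.211]]'; python3 shift.py '[[40,0,0,20,0],[40,0,0,60,0],[40,0,0,60,0]]'; python3 go.py 481 -387 33 0.05
```

```text
time: 15.65
tool_pos: [520.7, -143.8, 365.0]
tcp_rot: [-3.141, 0.003, -0.161]
contact_force: [1.0, 0.0, -3.0]
grip_width: 49.6
finger_force: 30.0
time: 16.27
tool_pos: [479.0, -388.4, 364.6]
tcp_rot: [-3.139, 0.002, 0.053]
contact_force: [-0.1, -0.0, -2.8]
grip_width: 49.9
finger_force: 30.0
time: 16.65
tool_pos: [478.6, -386.1, 302.0]
tcp_rot: [-3.134, 0.007, 0.049]
contact_force: [-0.4, -0.1, -2.7]
grip_width: 49.4
finger_force: 30.0
t 16.65 shift [  4.2   3.2 110. ] len 110.0 yaw 0.049 turn -0.001 tilt 0.61 F [-0.4 -0.1 -2.7]
```

```bash
python3 shift.py '[[40,2,0,40,0],[40,2,0,75,0],[40,2,0,100,0],[40,2,0,100,0],[40,2,0,100,0]]'; python3 go.py 481 -387 33 0.05
```

```text
time: 17.27
tool_pos: [482.3, -387.2, 208.6]
tcp_rot: [3.14, -0.002, 0.05]
contact_force: [-0.1, -0.1, -1.6]
grip_width: 49.9
finger_force: 30.0
t 17.275 shift [-1.5 -0.6 16.6] len 17.0 yaw 0.05 turn 0.0 tilt 0.14 F [-0.1 -0.1 -1.6]
```

```bash
python3 shift.py '[[40,0,0,6,0],[40,0,0,11,0],[40,0,0,14,0],[40,0,0,14,0]]'; python3 shift.py '[[40,0,0,1,0],[40,0,0,2,0],[40,0,0,2,0]]'
```

```text
time: 17.77
tool_pos: [481.7, -386.7, 192.8]
tcp_rot: [-3.141, 0.0, 0.05]
contact_force: [-0.3, -0.6, -1.3]
grip_width: 49.6
finger_force: 30.0
time: 18.15
tool_pos: [481.8, -386.8, 192.1]
tcp_rot: [3.141, -0.0, 0.05]
contact_force: [-0.9, 1.9, 4.1]
grip_width: 49.9
finger_force: 30.0
```

It rests on the tray floor (expected height, 4 N). Releasing, then retreating.

```bash
python3 shift.py '[[74,0,0,0,0],[74,0,0,0,0],[74,0,0,0,0],[74,0,0,0,0]]'; python3 shift.py '[[74,0,0,-30,0],[74,0,0,-80,0],[74,0,0,-140,0],[74,0,0,-180,0],[74,0,0,-180,0]]'; python3 shift.py '[[74,-50,0,0,0],[74,-100,0,0,0],[74,-100,0,0,0],[74,-100,0,0,0]]'
python3 - <<'E'
from h import *
from plant import bot
c=bot.capture("scene");np.savez("scene3.npz",**c)
cv2.imwrite("pics/end.png",cv2.resize(c["color"][70:230,130:330],(800,600))[:,:,::-1])
print(bot.get_obs()["time"])
E
```

```text
time: 18.65
tool_pos: [481.7, -386.8, 191.0]
tcp_rot: [3.142, 0.0, 0.05]
contact_force: [-0.4, 0.1, 0.3]
grip_width: 73.7
finger_force: 0.0
time: 19.27
tool_pos: [482.1, -387.1, 375.2]
tcp_rot: [3.136, -0.005, 0.05]
contact_force: [-0.0, -0.5, -0.8]
grip_width: 73.8
finger_force: 0.0
time: 19.77
tool_pos: [382.1, -391.9, 370.5]
tcp_rot: [-3.141, -0.0, 0.049]
contact_force: [0.4, 0.3, 0.1]
grip_width: 73.8
finger_force: 0.0
19.825
```

View pics/end.png

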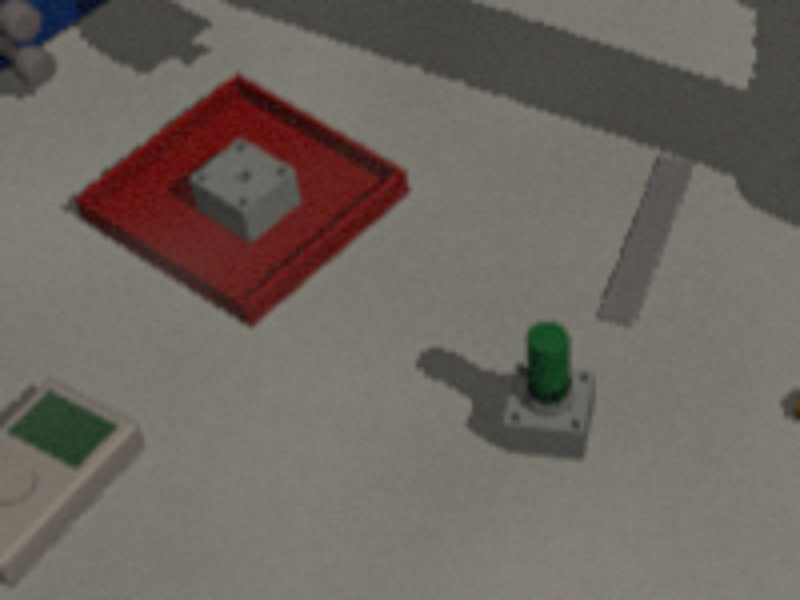

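The small block lies flat, bore up, in the middle of the tray (245,185). The gauge stands seated in the large block (548,390) and the gripper is clear of everything.

```bash
python3 -c "
from plant import bot
print(bot.close_job())"
```

```text
the job is handed in; nothing more can be done
None
```

The job is handed in at about 20 s, verdict not shown: the gauge touched the small bore at 8 N without going in, it now stands seated in the large block, and the small block lies flat, bore up, in the reject tray.

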